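# Let the work positioner back one notch

### The job

With a fingertip, lift the pawl of the ratchet work positioner out of the teeth and tip it right back, then push the wheel backward (clockwise seen from above) by one notch; its upright post is there to push on. Tip the pawl down again so that it drops fully home in that next notch. Pick nothing up: the brass weight stays standing on the board and the other things on the bench stay where they are.

Things in the scene. Friction and masses are not known exactly. Their poses are not given: they have to be found in the camera images.
- positioner: Fixed ratchet work positioner of grey and bare metal. Origin: on the bench on the wheel's upright axis; 'machine' x, y (level), z (up) below are this body's axes, in mm from here. Round base 224 mm across; an ear at machine x 35 to 135, y 66 to 126 carries the pawl. The two cheeks of the pawl's bracket (x 76 to 92; y 75 to 81 and 111 to 117) rise to z 84.
- wheel_axis (a point): Centre of the wheel's upper face, 52 mm above the bench, on its upright axis; does not move. The level steel wheel is 214 mm across with ten upright saw teeth, 10 mm high, around its rim (radii 86 to 106 mm). In its middle sits a round red pitch board, 120 mm across, with a brass plate on it whose top is 76 mm above the bench.
- wheel (a joint): Wheel angle in rad, growing as it turns backward (clockwise from above). Starts within 0.06 of 0, the pawl home, which blocks it past about 0.12. One notch is 0.628 (36 degrees). It turns stiffly (about 3.5 N at the post) and stays where left. The pawl drops home in the next notch with the wheel between about 0.48 and 0.72, best about 0.62; elsewhere it lies on a tooth.
- wheel_post (a point): Centre of the top of the upright round steel post on the wheel, 14 mm in diameter, top 127 mm above the bench, 75 mm from the axis. At wheel value w it stands at the angle -1.257 - w rad about the axis (from machine x towards machine y), so it is pushed first towards machine -x. Push its side 85 to 125 mm above the bench.
- pawl (a joint): Pawl angle in rad: 0 when down and home in a notch, growing as its nose is lifted; about 1.85 when tipped right back against its stop. It turns easily and its weight tips it over: from below about 0.6 it falls down, from above about 1.0 it falls back and stays there.
- pawl_hinge (a point): Centre of the pawl's hinge pin, along machine y, at machine x 84, y 96, z 76; does not move. The pawl is an L of dark steel: a bar 89 mm long, 12 wide, 8 thick runs level from the hinge to machine -x over the teeth, its nose under the end; a finger tab 28 wide, 10 thick stands up from the hinge. Tipped back, the bar stands up, leaning 0.28 rad to machine +x, and the tab lies to +x just below hinge height.
- pawl_tab (a point): Centre of the round head (20 mm diameter, 28 mm long along machine y) of the pawl's finger tab, 42 mm from the hinge pin: straight above it, 118 mm above the bench, while the pawl is home. Pushing it towards machine +x lifts the nose.
- pawl_nose (a point): Point on the pawl's bar above its nose, 84 mm from the hinge pin (nearly at the bar's end). When the pawl is tipped back it stands up, about 157 mm above the bench; pushing the bar towards machine -x tips the pawl down again.
- weight: Loose brass weight, 38 mm across and 34 mm tall, standing on the brass plate near the wheel's axis; it rides round with the wheel. Origin at the centre of its underside.
- basket_a: Loose blue basket of punches, 75 x 95 mm, about 110 mm tall; origin under its centre. Bystander.
- hammer: Hammer lying on the bench, bystander.
- jar: Amber jar, 56 mm across, 75 mm tall; origin under its centre. Bystander.
- tape: Roll of paper tape, 76 mm across, 24 mm tall; origin under its centre. Bystander.
- punch: Steel punch lying on the bench, 10 mm thick and about 130 mm long. Bystander.
- block: Dark steel block, 55 x 55 x 40 mm; origin under its centre. Bystander.
There are look-alikes about, which are no part of the job. Of the things shaped like the weight, the brass one is meant.

How it is judged:
By the outcome, as a careful person would: the job done as asked, in the order asked, and still so for the second after the job is handed in, with the robot touching nothing.
It also fails if it takes over 59 s, if anything falls off the work surface, if the arm or the gripper's body presses on something with over 40 N, if the wrist force passes 120 N, or if a joint passes its speed limit or range.

### The arm

A 6-joint arm with a two-finger parallel gripper is mounted at the origin on the work surface. World frame = base frame: x ahead of the robot, y to its left, z up, the work surface at z = 0. Lengths are in m, angles in rad, forces in N, time in s.
With the tool pointing down it reaches from about 0.3 to 0.875 m from the base axis. Payload 6.4 kg.
Tool frame: the origin (TCP) lies midway between the tips of the shut fingers; the grasp point (between the pads) lies 19 mm behind it (bot.grasp_offset is the z of the grasp point in the tool frame, in m); z points along the fingers, y is the line along which they close (so a half turn about z gives the same grasp; the last joint's range is limited). The gripper opens to 85 mm and grips with 20 to 120 N. Pads are 22 mm wide; open, the fingers measure 114 mm over their backs; the gripper's body (76 mm by 85 mm) begins 54 mm behind the grasp point. The pads swing forward as they close: fully open they stand 13 mm farther back than shut.
Start: joints at [-1.313, 0.181, 1.607, -0, 1.354, -0.206], TCP at [0.257, -0.514, 0.231] pointing down, gripper open.
Joint ranges: [-2.99, 2.99], [-0.89, 2.07], [0.3, 2.58], [-1.14, 4.28], [0, 2.63], [-3.12, 3.12]. Speed limits (rad/s): [2.57, 2.57, 3.01, 3.14, 3.14, 3.14].

### API

Orientations are given as [roll, pitch, yaw] about the fixed x, y, z axes, in that order (R = Rz(yaw) Ry(pitch) Rx(roll)).
In Python, from bench import bot gives the robot as it stands.
- The arm moves only by the tool servo_tool, never from a script. Its arguments are lists of equal length, an entry for each row: "slide": the shift along the tool's x, y, z in mm, a list of three; "rotation": the turn, a rotation vector about the tool's x, y, z in rad, a list of three; "hand": the finger opening in mm, from 0 to 85.4. In form: {"slide": [[tx, ty, tz], ...], "rotation": [[wx, wy, wz], ...], "hand": [hand, ...]}. A call has exactly 5 rows; each row is the pose to reach, as a shift and turn from the pose commanded when the call began, along the tool's axes at that moment; what a row does not reach only later rows make up. A row lasts 1/10 s, in which the tool goes at most 50 mm and 8.59 degrees, less where a joint would pass 70% of its speed; a pose out of reach is approached as far as the arm can. A call with a gripper value outside its range is refused whole. The fingers move at their own pace and stop on an object; "force" is the grip in N (left out, the last holds). Time passes only in rows, so rows that repeat a pose let the fingers close, or fill a call up. It gives the time, the measured TCP pose, the force, the opening and the grip force at its end, in the units of the state.
- bot.get_obs(): the state, without advancing time (a new reading comes with each control period).
- bot.grab_frame(name): name is "scene" or "top"; returns the picture (480x640x3 uint8, red, green, blue); there is no depth.
- bot.get_calibration(name): a dict with "vfov" (degrees; the focal length in pixels is half the picture's height over the tangent of half this angle, whatever the lens; pixels are square), "cx", "cy" (the principal point, pixels), "dist_coeffs" ([k1, k2, p1, p2, k3] as OpenCV has them; the pictures are not rectified), "position" and "attitude" of the camera in the world. Camera axes: x right, y down, z forward; pixel columns grow to the right and rows downward; lengths in m; the calibration is good to about 2 mm. A picture is of the moment at which its call begins. get_calibration takes no time and is no camera call.
- bot.hand_in(): hands the job in; it is judged then, once.
The state is a dict: "t": time; "joint_pos": joint angles; "dq": joint speeds; "joint_efforts": joint torques, N m; "ee_pos": TCP position; "tool_rot": TCP orientation; "contact_force": force on the tool from outside, world axes, zero at the start; "ft_torque": the same for the moment, N m; "width": opening from 0.0 (shut) to 1.0 (fully open); "gripper_force": force on a finger pad.
Only numpy, scipy, OpenCV 4.12 (cv2) and the standard library are available. Lean on these libraries where they do the work, as an engineer would, in place of code of your own. Each camera call takes 0.05 s, during which the arm holds its last target. There are 200 camera calls.

## Working session

There is one attempt and no reset: what is moved stays moved. The work goes in short steps, Python scripts to look and compute and a tool call to move; the robot and the scene stay as the last step left them, time stands still between calls to the robot, and variables do not carry over. Pictures are saved under pics/ and viewed, at most 10 in all, crops included, and the job is handed in when it is done.

Besides the shell and the picture viewer there is one more tool, called as name(argument=value, ...) on one line, values as JSON. servo_tool: Moves the arm, as the interface text tells. Its arguments: {"type":"object","properties":{"slide":{"type":"array","items":{"type":"array","items":{"type":"number"}}},"rotation":{"type":"array","items":{"type":"array","items":{"type":"number"}}},"hand":{"type":"array","items":{"type":"number"}},"force":{"type":"number"}},"required":["slide","rotation","hand"]}

```bash
mkdir -p pics
cat > h.py <<'E'
import numpy as np, cv2
from bench import bot
from scipy.spatial.transform import Rotation as R
def cal(n):
    c=bot.get_calibration(n); f=240/np.tan(np.radians(c['vfov'])/2)
    K=np.array([[f,0,c['cx']],[0,f,c['cy']],[0,0,1]]); return c,K,np.array(c['dist_coeffs'],float)
def rot(c):
    a=np.array(c['attitude'],float)
    return a if a.shape==(3,3) else (R.from_euler('xyz',a).as_matrix() if a.size==3 else R.from_quat(a).as_matrix())
def proj(n,P):
    c,K,d=cal(n); M=rot(c).T; t=-M@np.array(c['position'])
    return cv2.projectPoints(np.array(P,float).reshape(-1,1,3),cv2.Rodrigues(M)[0],t,K,d)[0][:,0]
def atz(n,uv,z):
    c,K,d=cal(n); q=cv2.undistortPoints(np.array(uv,float).reshape(-1,1,2),K,d)[:,0]
    r=np.c_[q,np.ones(len(q))]@rot(c).T; p=np.array(c['position']); return p+r*((z-p[2])/r[:,2])[:,None]
def snap(n,f):
    im=bot.grab_frame(n); cv2.imwrite(f'pics/{f}.png',im[:,:,::-1]); return im
E
python3 - <<'E'
from h import *
for n in('scene','top'):
    snap(n,n+'0'); print(bot.get_calibration(n))
o=bot.get_obs();print(o)
E
```

```text
{'vfov': 44.622086742743136, 'cx': 316.97837762997625, 'cy': 242.6689809376373, 'dist_coeffs': array([0.04320486, 0.        , 0.        , 0.        , 0.        ]), 'position': array([ 1.09678378, -0.38193014,  1.16996916]), 'attitude': array([-2.63270738, -0.0143759 ,  0.99324441])}
{'vfov': 44.346095961365734, 'cx': 322.08192821268034, 'cy': 244.18671179994183, 'dist_coeffs': array([0.00769989, 0.        , 0.        , 0.        , 0.        ]), 'position': array([ 0.38833676, -0.03381773,  1.31990465]), 'attitude': array([-2.96540298,  0.01079637, -1.55040463])}
{'t': 0.1, 'joint_pos': array([-1.31329935e+00,  1.81453589e-01,  1.60789984e+00,  6.92871861e-06,
        1.35380734e+00, -2.06273473e-01]), 'dq': array([-0.00100702, -0.00180701, -0.00372787, -0.00126612,  0.00084086,
       -0.00052437]), 'joint_efforts': array([ 4.45149835e-04, -4.45878375e+01, -3.52236772e+01, -3.63921117e-04,
        4.04630307e-03, -7.61715597e-06]), 'ee_pos': array([ 0.25711401, -0.5137614 ,  0.23048559]), 'tool_rot': array([-3.14005916e+00, -3.27792517e-04,  4.63768698e-01]), 'contact_force': array([ 0.95582336, -0.08383106, -0.39000574]), 'ft_torque': array([-0.04813871,  0.02699262,  0.03343665]), 'gripper_force': 0.0, 'width': 1.0022100637549989}
```

View pics/scene0.png

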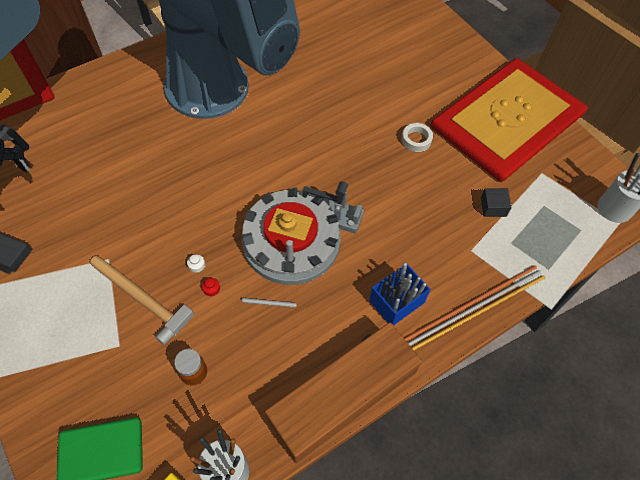

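View pics/top0.png

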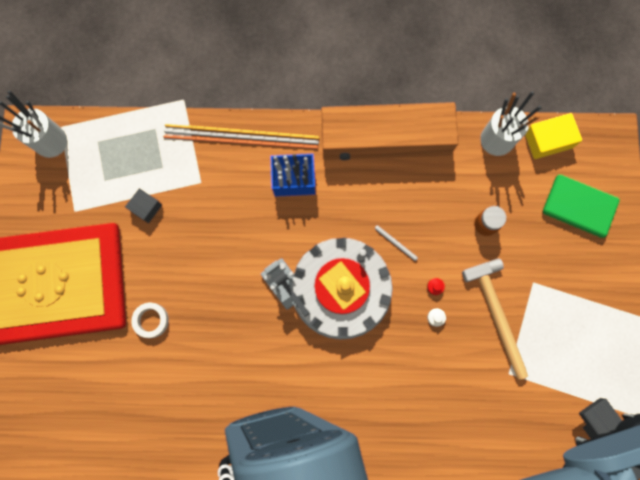

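The scene view shows the positioner at about (292,235), with the post near (289,245) and the pawl tab near (342,187). In the top view the wheel is at (342,288), the post near (363,258), and the pawl ear at about (280,280). Weight-like items in the scene view are brass (287,221), white (195,263) and red (210,286). Brass on the plate is the one meant. I'll confirm it with enlarged crops.

Run:
```python
import cv2
a=cv2.imread('pics/scene0.png')[170:290,230:380];b=cv2.imread('pics/top0.png')[225:345,255:405]
cv2.imwrite('pics/ca.png',cv2.resize(a,None,fx=5,fy=5,interpolation=cv2.INTER_CUBIC))
cv2.imwrite('pics/cb.png',cv2.resize(b,None,fx=5,fy=5,interpolation=cv2.INTER_CUBIC))
```

```text
(no output)
```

View pics/ca.png

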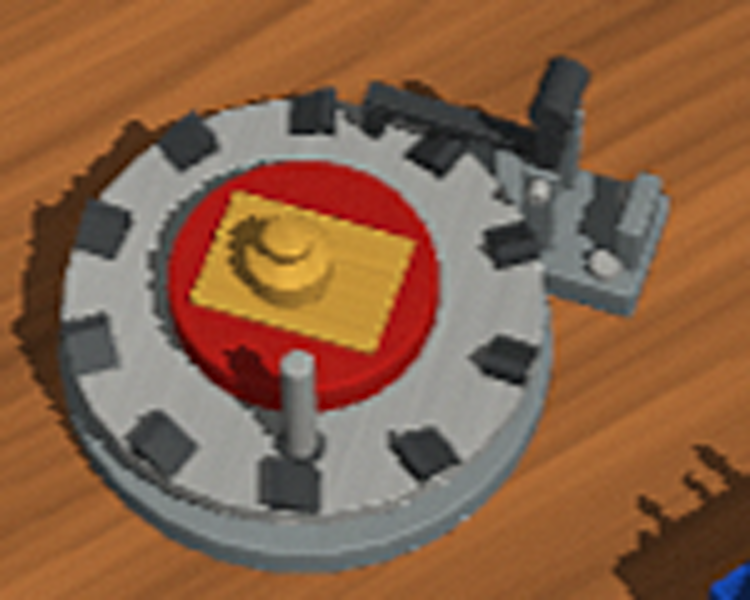

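View pics/cb.png

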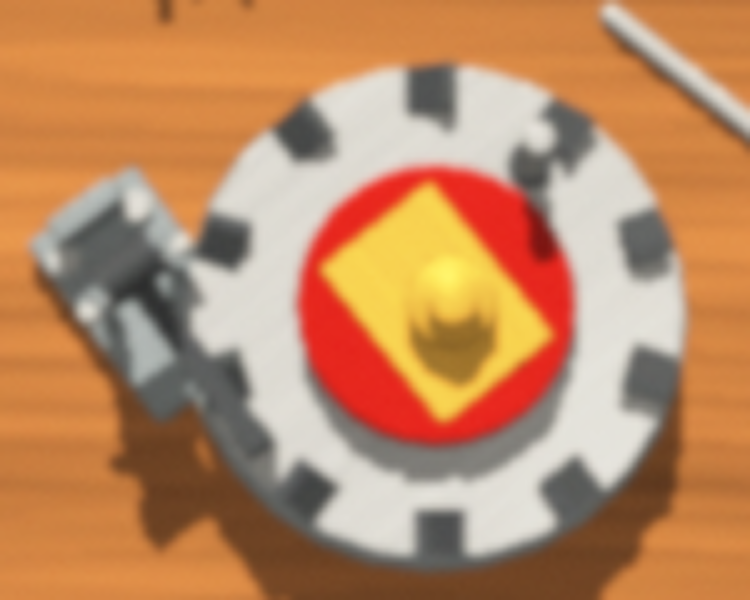

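The brass weight stands on the plate at scene crop (288,255). In the scene crop the post top is at (297,362), the tab head at (561,95) and the bar end at (370,102). In the top crop the post top is at (540,135) and the bar end at (260,450). Next is a pose fit.

```bash
cat > fit.py <<'E'
from h import *
from scipy.optimize import least_squares
def W(p,q): 
    c,s=np.cos(p[2]),np.sin(p[2]); q=np.array(q,float)/1000
    return np.c_[p[0]+c*q[:,0]-s*q[:,1],p[1]+s*q[:,0]+c*q[:,1],q[:,2]]
def post(w,z=127): a=-1.257-w; return [75*np.cos(a),75*np.sin(a),z]
S=lambda u,v:(230+u/5,170+v/5); T=lambda u,v:(255+u/5,225+v/5)
t=np.linspace(0,2*np.pi,180); rim=np.c_[107*np.cos(t),107*np.sin(t),52+0*t]
def res(p):
    a=proj('scene',W(p,[post(p[3]),[84,96,118],[-5,96,80]]))-[S(297,362),S(561,95),S(370,102)]
    b=proj('top',W(p,[post(p[3]),[-5,96,80]]))-[T(540,135),T(260,450)]
    r=proj('top',W(p,rim)); s=proj('scene',W(p,rim))
    c=[r[:,0].max()-T(687,0)[0],r[:,1].min()-T(0,63)[1], s[:,0].min()-S(63,0)[0],s[:,0].max()-S(550,0)[0]]
    return np.r_[a.ravel(),b.ravel(),c]
if __name__=='__main__':
    best=min((least_squares(res,[.4,0.,th,0],loss='soft_l1') for th in np.arange(-3,3.2,.5)),key=lambda s:s.cost)
    p=best.x; np.save('p.npy',p); print(p,best.cost,np.round(best.fun,1))
    for n,o in(('scene',(230,170)),('top',(255,225))):
        im=cv2.imread(f'pics/{n}0.png')[o[1]:o[1]+120,o[0]:o[0]+150]; im=cv2.resize(im,None,fx=2.65,fy=2.65,interpolation=cv2.INTER_CUBIC)
        P=np.vstack([rim[::4],[post(p[3]),post(p[3],52),[84,96,118],[84,82,118],[84,110,118],[-5,96,80],[84,96,76],[76,75,84],[92,75,84],[76,117,84],[92,117,84],[35,66,45],[135,66,45],[135,126,45],[35,126,45]]])
        for u,v in (proj(n,W(p,P))-o)*2.65+1: cv2.circle(im,(int(u),int(v)),2,(0,255,0),-1)
        globals()[n]=im
    cv2.imwrite('pics/ov.png',np.hstack([scene,top]))
    print(W(p,[[0,0,52],post(p[3]),post(p[3]+.62),[84,96,76],[84,96,118]]).round(4))
    for k in (0,1): print('machine axis',k,(W(p,np.eye(3)[k:k+1]*1000)-W(p,[[0,0,0]])).round(3))
E
python3 fit.py
```

```text
Traceback (most recent call last):
  File "fit.py", line 16, in <module>
    best=min((least_squares(res,[.4,0.,th,0],loss='soft_l1') for th in np.arange(-3,3.2,.5)),key=lambda s:s.cost)
  File "fit.py", line 16, in <genexpr>
    best=min((least_squares(res,[.4,0.,th,0],loss='soft_l1') for th in np.arange(-3,3.2,.5)),key=lambda s:s.cost)
              ~~~~~~~~~~~~~^^^^^^^^^^^^^^^^^^^^^^^^^^^^^^^^^
  File "fit.py", line 12, in res
    r=proj('top',W(p,rim)); s=proj('scene',W(p,rim))
                              ~~~~^^^^^^^^^^^^^^^^^^
  File "h.py", line 11, in proj
    c,K,d=cal(n); M=rot(c).T; t=-M@np.array(c['position'])
          ~~~^^^
  File "h.py", line 5, in cal
    c=bot.get_calibration(n); f=240/np.tan(np.radians(c['vfov'])/2)
ValueError: time passes only in moves, steps and waits
```

Too many calibration calls, so I'll cache it.

```bash
sed -i 's/^def cal/import functools\n@functools.cache\ndef cal/' h.py; python3 fit.py 2>&1 | tail -15
```

```text
[ 0.52388292 -0.05841317  0.66565181 -0.00425882] 5.070625498630731 [-0.6  0.2 -0.6  0.1 -0.9 -2.5 -0.4 -0.3 -0.6 -1.5 -1.7 -0.8 -0.2 -0.8]
[[ 0.5239 -0.0584  0.052 ]
 [ 0.5863 -0.1     0.127 ]
 [ 0.5506 -0.1285  0.127 ]
 [ 0.5307  0.069   0.076 ]
 [ 0.5307  0.069   0.118 ]]
machine axis 0 [[0.787 0.618 0.   ]]
machine axis 1 [[-0.618  0.787  0.   ]]
```

View pics/ov.png

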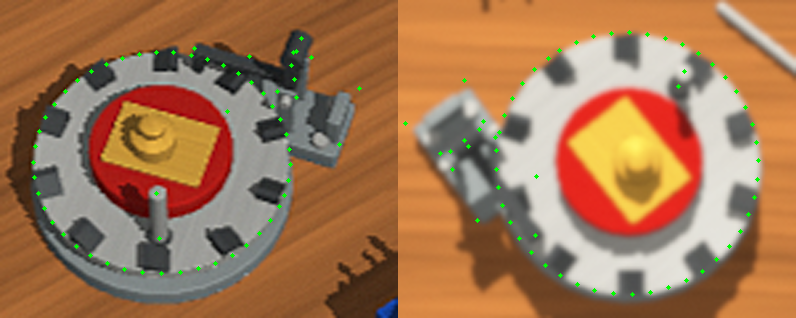

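The fit agrees to within a few pixels: machine yaw 0.666, origin (0.524, −0.058). I'll align the tool with the machine axes, so that tool x = machine x, tool y = −y and tool z = −z. The fingers stay shut and I move toward the pawl.

servo_tool(slide=[[31,-26,0],[61,-51,0],[92,-77,0],[123,-102,0],[153,-128,0]], rotation=[[0,0,-0.1],[0,0,-0.202],[0,0,-0.202],[0,0,-0.202],[0,0,-0.202]], hand=[0,0,0,0,0])

```text
t: 0.6
ee_pos: [0.3371, -0.3297, 0.2309]
tool_rot: [-3.141, -0.0, 0.665]
contact_force: [1.4, 0.6, 0.6]
width: 0.143
gripper_force: 0.0
```

```bash
cat > m.py <<'E'
from h import *
p=np.load('p.npy'); o=bot.get_obs(); d=np.array(o['ee_pos'])[:2]-p[:2]; c,s=np.cos(p[2]),np.sin(p[2])
f=o['contact_force']
print('t',round(o['t'],2),'machine mm',np.round([1000*(c*d[0]+s*d[1]),1000*(-s*d[0]+c*d[1]),1000*o['ee_pos'][2]],1),'yawerr',round(o['tool_rot'][2]-p[2],4),o['tool_rot'].round(4),'Fm',np.round([c*f[0]+s*f[1],-s*f[0]+c*f[1],f[2]],1),round(o['width'],2))
E
python3 m.py
```

```text
t 0.6 machine mm [-314.4  -98.   230.9] yawerr -0.0003 [-3.1411e+00 -2.0000e-04  6.6540e-01] Fm [ 1.4 -0.4  0.6] 0.14
```

servo_tool(slide=[[38,-20,0],[76,-41,0],[114,-61,0],[152,-82,0],[190,-102,0]], rotation=[[0,0,0],[0,0,0],[0,0,0],[0,0,0],[0,0,0]], hand=[0,0,0,0,0])

```text
t: 1.1
ee_pos: [0.4234, -0.1319, 0.2311]
tool_rot: [-3.141, -0.0, 0.666]
contact_force: [0.8, -0.0, 0.4]
width: 0.001
gripper_force: 0.0
```

servo_tool(slide=[[38,-20,0],[76,-41,0],[114,-61,0],[152,-82,0],[170,-92,0]], rotation=[[0,0,0],[0,0,0],[0,0,0],[0,0,0],[0,0,0]], hand=[0,0,0,0,0])

```text
t: 1.6
ee_pos: [0.5005, 0.0467, 0.231]
tool_rot: [-3.141, -0.0, 0.668]
contact_force: [0.3, -1.5, -0.2]
width: -0.004
gripper_force: 0.0
```

servo_tool(slide=[[0,0,20],[0,0,50],[0,0,80],[0,0,105],[0,0,105]], rotation=[[0,0,0],[0,0,0],[0,0,0],[0,0,0],[0,0,0]], hand=[0,0,0,0,0])

```text
t: 2.1
ee_pos: [0.4968, 0.0441, 0.1224]
tool_rot: [-3.136, 0.006, 0.666]
contact_force: [-0.6, 0.3, -0.2]
width: -0.001
gripper_force: 0.0
```

```bash
python3 m.py
python3 - <<'E'
from h import *
a=snap('scene','s1')[130:280,230:400];b=snap('top','t1')[200:350,250:420]
cv2.imwrite('pics/v1.png',np.hstack([cv2.resize(i,None,fx=2.35,fy=3.5*.67) for i in(a,b)])[:,:,::-1])
E
```

```text
t 2.1 machine mm [ 42.   97.4 122.4] yawerr 0.0002 [-3.1357  0.0056  0.6658] Fm [-0.3  0.6 -0.2] -0.0
```

View pics/v1.png

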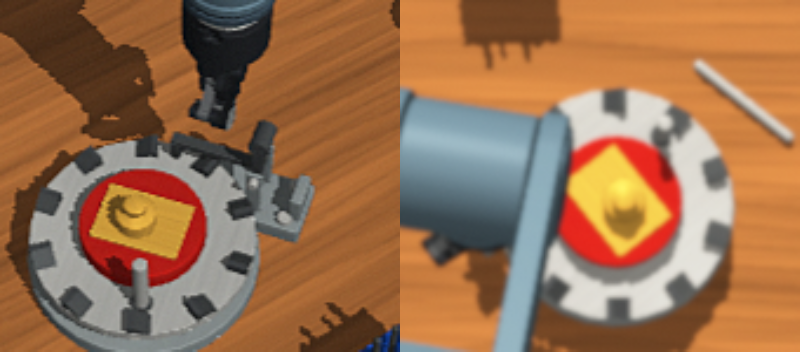

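The fingertip, at crop (228,125), is on the bar side of the tab head (263,133) and in line with it. I'll lower it and push toward +x.

servo_tool(slide=[[2,1,12],[4,1,22],[8,1,26],[14,1,26],[20,1,26]], rotation=[[0,0,0],[0,0,0],[0,0,0],[0,0,0],[0,0,0]], hand=[0,0,0,0,0])

```text
t: 2.7
ee_pos: [0.5169, 0.0554, 0.1004]
tool_rot: [-3.142, 0.0, 0.666]
contact_force: [-1.2, -0.9, 0.8]
width: -0.0
gripper_force: 0.6
```

servo_tool(slide=[[7,0,0],[14,0,0],[21,0,0],[28,0,0],[35,0,0]], rotation=[[0,0,0],[0,0,0],[0,0,0],[0,0,0],[0,0,0]], hand=[0,0,0,0,0])

```text
t: 3.2
ee_pos: [0.5445, 0.0773, 0.1003]
tool_rot: [-3.142, -0.0, 0.666]
contact_force: [0.2, -0.0, 0.1]
width: 0.004
gripper_force: 0.0
```

```bash
python3 m.py
```

```text
t 3.2 machine mm [100.   94.  100.3] yawerr 0.0001 [-3.1416e+00 -2.0000e-04  6.6580e-01] Fm [ 0.1 -0.1  0.1] 0.0
```

servo_tool(slide=[[8,0,0],[16,0,0],[24,0,-4],[32,0,-6],[38,0,-8]], rotation=[[0,0,0],[0,0,0],[0,0,0],[0,0,0],[0,0,0]], hand=[0,0,0,0,0])

```text
t: 3.7
ee_pos: [0.5747, 0.1007, 0.1088]
tool_rot: [3.141, -0.001, 0.666]
contact_force: [0.0, 0.3, 0.1]
width: 0.002
gripper_force: 0.0
```

servo_tool(slide=[[0,0,-35],[0,0,-75],[0,0,-115],[-5,15,-120],[-15,45,-120]], rotation=[[0,0,0],[0,0,0],[0,0,0],[0,0,0],[0,0,0]], hand=[0,0,0,0,0])

```text
t: 4.2
ee_pos: [0.591, 0.0566, 0.231]
tool_rot: [3.139, -0.004, 0.669]
contact_force: [0.8, -0.1, -0.3]
width: 0.002
gripper_force: 0.0
```

```bash
python3 m.py
python3 - <<'E'
from h import *
a=snap('scene','s2')[130:280,230:400]
cv2.imwrite('pics/v2.png',cv2.resize(a,None,fx=3,fy=3)[:,:,::-1])
E
```

```text
t 4.2 machine mm [123.9  49.  231. ] yawerr 0.0032 [ 3.1388 -0.0036  0.6689] Fm [ 0.5 -0.6 -0.3] 0.0
```

View pics/v2.png

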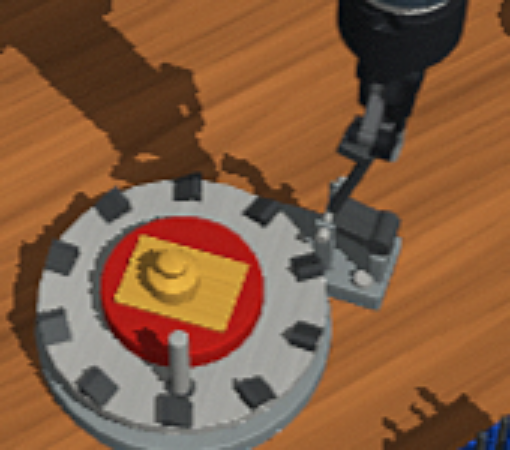

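The pawl is tipped right back: its bar stands up at crop (350,185) and the tab lies at (365,230). Next is the post.

servo_tool(slide=[[-15,30,0],[-30,60,0],[-48,90,0],[-65,122,0],[-65,122,0]], rotation=[[0,0,0],[0,0,0],[0,0,0],[0,0,0],[0,0,0]], hand=[0,0,0,0,0])

```text
t: 4.75
ee_pos: [0.6143, -0.0852, 0.2274]
tool_rot: [3.141, 0.001, 0.661]
contact_force: [-0.0, 0.1, 0.8]
width: 0.002
gripper_force: 0.0
```

servo_tool(slide=[[0,0,35],[0,0,70],[0,0,105],[0,0,130],[0,0,130]], rotation=[[0,0,0],[0,0,0],[0,0,0],[0,0,0],[0,0,0]], hand=[0,0,0,0,0])

```text
t: 5.25
ee_pos: [0.6105, -0.079, 0.0932]
tool_rot: [-3.134, 0.005, 0.666]
contact_force: [0.1, -0.2, 0.2]
width: 0.005
gripper_force: 0.0
```

```bash
python3 m.py
```

```text
t 5.25 machine mm [ 55.4 -69.7  93.2] yawerr 0.0001 [-3.1337  0.0051  0.6657] Fm [-0.  -0.2  0.2] 0.0
```

servo_tool(slide=[[-3,0,0],[-7,0,0],[-10,0,0],[-13,0,0],[-16,0,0]], rotation=[[0,0,0],[0,0,0],[0,0,0],[0,0,0],[0,0,0]], hand=[0,0,0,0,0])

```text
t: 5.75
ee_pos: [0.6017, -0.0908, 0.0992]
tool_rot: [3.14, -0.001, 0.666]
contact_force: [0.2, 0.1, -0.6]
width: -0.003
gripper_force: 0.0
```

servo_tool(slide=[[-3,0,0],[-6,0,0],[-9,0,0],[-12,0,0],[-15,0,0]], rotation=[[0,0,0],[0,0,0],[0,0,0],[0,0,0],[0,0,0]], hand=[0,0,0,0,0])

```text
t: 6.25
ee_pos: [0.5918, -0.1002, 0.0994]
tool_rot: [3.137, -0.003, 0.666]
contact_force: [5.9, 0.5, -0.6]
width: -0.001
gripper_force: 2.5
```

servo_tool(slide=[[-3,0,0],[-6,0,0],[-9,0,0],[-12,0,0],[-15,0,0]], rotation=[[0,0,0],[0,0,0],[0,0,0],[0,0,0],[0,0,0]], hand=[0,0,0,0,0])

```text
t: 6.75
ee_pos: [0.5798, -0.1095, 0.0996]
tool_rot: [3.138, -0.003, 0.666]
contact_force: [5.5, 0.1, 1.0]
width: 0.003
gripper_force: 2.1
```

```bash
python3 m.py
```

```text
t 6.75 machine mm [ 12.4 -74.7  99.6] yawerr 0.0 [ 3.1377e+00 -3.0000e-03  6.6570e-01] Fm [ 4.4 -3.3  1. ] 0.0
```

servo_tool(slide=[[-3,0,0],[-7,0,0],[-11,0,0],[-15,0,0],[-17,0,0]], rotation=[[0,0,0],[0,0,0],[0,0,0],[0,0,0],[0,0,0]], hand=[0,0,0,0,0])

```text
t: 7.25
ee_pos: [0.5646, -0.1194, 0.0987]
tool_rot: [3.141, -0.001, 0.666]
contact_force: [2.8, 2.7, 2.0]
width: 0.002
gripper_force: 2.1
```

```bash
python3 m.py
python3 - <<'E'
from h import *
a=snap('scene','s3')
E
```

```text
t 7.25 machine mm [ -5.7 -73.1  98.7] yawerr 0.0 [ 3.1413e+00 -7.0000e-04  6.6570e-01] Fm [3.8 0.4 2. ] 0.0
```

servo_tool(slide=[[3,0,0],[10,0,0],[15,0,-10],[15,0,-40],[15,0,-80]], rotation=[[0,0,0],[0,0,0],[0,0,0],[0,0,0],[0,0,0]], hand=[0,0,0,0,0])

```text
t: 7.8
ee_pos: [0.575, -0.1091, 0.1773]
tool_rot: [-3.137, 0.003, 0.666]
contact_force: [0.5, -0.3, 0.7]
width: 0.002
gripper_force: 0.0
```

servo_tool(slide=[[30,0,-30],[70,0,-40],[100,0,-40],[120,0,-40],[120,0,-40]], rotation=[[0,0,0],[0,0,0],[0,0,0],[0,0,0],[0,0,0]], hand=[0,0,0,0,0])

```text
t: 8.3
ee_pos: [0.6721, -0.0338, 0.2185]
tool_rot: [3.142, -0.0, 0.669]
contact_force: [-1.0, 0.6, 0.5]
width: -0.001
gripper_force: 0.0
```

```bash
python3 m.py
python3 - <<'E'
from fit import *
a=snap('scene','s4')[130:280,230:400]; p=np.load('p.npy')
im=cv2.resize(a,None,fx=4,fy=4)[:,:,::-1].copy()
for w,c in((.48,(0,0,255)),(.62,(0,255,0)),(.72,(255,0,0))):
    u,v=(proj('scene',W(p,[post(w)]))[0]-(230,130))*4+1.5; cv2.circle(im,(int(u),int(v)),3,c,-1); print(w,u,v)
cv2.imwrite('pics/v4.png',im)
E
```

```text
t 8.3 machine mm [131.8 -72.2 218.5] yawerr 0.003 [ 3.1415e+00 -5.0000e-04  6.6860e-01] Fm [-0.4  1.1  0.5] -0.0
0.48 169.0863986450106 436.1678507478845
0.62 152.18042034911764 426.53336419719494
0.72 141.22893698606413 418.45042307600966
```

View pics/v4.png

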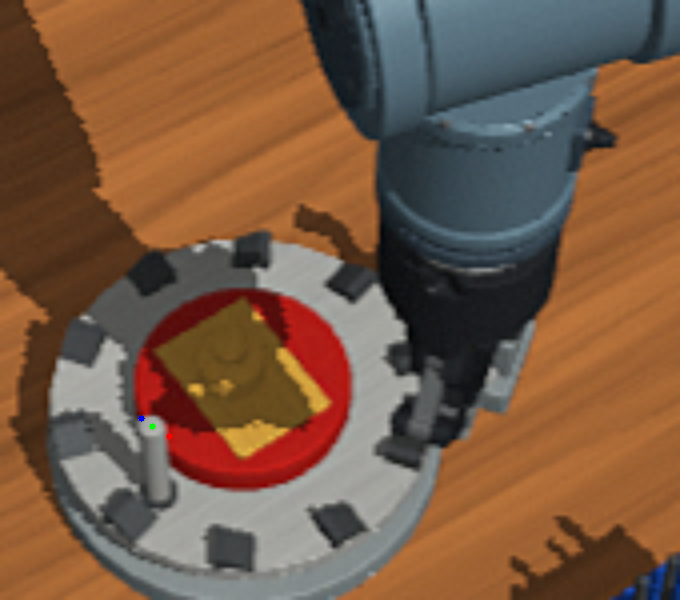

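The post top, at crop (152,427), sits on the predicted 0.62 mark and the weight is still standing. Now I'll go behind the standing bar and tip the pawl down.

servo_tool(slide=[[2,-40,0],[4,-85,0],[6,-125,0],[6,-168,0],[6,-168,0]], rotation=[[0,0,0],[0,0,0],[0,0,0],[0,0,0],[0,0,0]], hand=[0,0,0,0,0])

```text
t: 8.85
ee_pos: [0.5679, 0.1028, 0.2183]
tool_rot: [-3.139, 0.001, 0.669]
contact_force: [-0.4, -0.0, 0.4]
width: 0.002
gripper_force: 0.0
```

servo_tool(slide=[[0,0,20],[0,0,45],[0,0,70],[0,0,90],[0,0,90]], rotation=[[0,0,0],[0,0,0],[0,0,0],[0,0,0],[0,0,0]], hand=[0,0,0,0,0])

```text
t: 9.35
ee_pos: [0.5692, 0.0986, 0.1252]
tool_rot: [-3.138, 0.005, 0.665]
contact_force: [-1.4, -0.2, 0.8]
width: 0.004
gripper_force: 0.0
```

```bash
python3 m.py
```

```text
t 9.35 machine mm [132.6  95.5 125.2] yawerr -0.0009 [-3.1379  0.0052  0.6647] Fm [-1.3  0.7  0.8] 0.0
```

servo_tool(slide=[[-8,0,0],[-18,0,0],[-28,0,0],[-38,0,0],[-48,0,0]], rotation=[[0,0,0],[0,0,0],[0,0,0],[0,0,0],[0,0,0]], hand=[0,0,0,0,0])

```text
t: 9.85
ee_pos: [0.5336, 0.0695, 0.1291]
tool_rot: [3.141, -0.001, 0.666]
contact_force: [0.6, -0.4, -0.2]
width: 0.002
gripper_force: 0.3
```

servo_tool(slide=[[-8,0,5],[-16,0,10],[-24,0,15],[-32,0,20],[-40,0,22]], rotation=[[0,0,0],[0,0,0],[0,0,0],[0,0,0],[0,0,0]], hand=[0,0,0,0,0])

```text
t: 10.35
ee_pos: [0.5013, 0.0452, 0.1052]
tool_rot: [-3.14, 0.001, 0.666]
contact_force: [-0.6, 0.5, -0.4]
width: 0.003
gripper_force: 0.0
```

servo_tool(slide=[[-8,0,0],[-16,0,3],[-24,0,6],[-28,0,6],[-28,0,6]], rotation=[[0,0,0],[0,0,0],[0,0,0],[0,0,0],[0,0,0]], hand=[0,0,0,0,0])

```text
t: 10.85
ee_pos: [0.48, 0.0278, 0.1003]
tool_rot: [-3.141, 0.0, 0.665]
contact_force: [-0.2, 0.5, -0.1]
width: -0.001
gripper_force: 0.0
```

```bash
python3 m.py
```

```text
t 10.85 machine mm [ 18.8  94.9 100.3] yawerr -0.0004 [-3.1414e+00  1.0000e-04  6.6520e-01] Fm [ 0.1  0.5 -0.1] -0.0
```

Retreat up and away, then look.

servo_tool(slide=[[0,0,-30],[0,0,-70],[0,0,-110],[0,0,-130],[0,0,-130]], rotation=[[0,0,0],[0,0,0],[0,0,0],[0,0,0],[0,0,0]], hand=[0,0,0,0,0])

```text
t: 11.35
ee_pos: [0.483, 0.0279, 0.2344]
tool_rot: [3.136, -0.005, 0.666]
contact_force: [0.9, 0.1, -0.1]
width: -0.001
gripper_force: 0.0
```

servo_tool(slide=[[-35,20,0],[-70,40,0],[-105,60,0],[-140,80,0],[-175,100,0]], rotation=[[0,0,0],[0,0,0],[0,0,0],[0,0,0],[0,0,0]], hand=[0,0,0,0,0])

```text
t: 11.85
ee_pos: [0.4035, -0.1594, 0.2292]
tool_rot: [-3.14, 0.0, 0.666]
contact_force: [0.7, 0.1, 0.6]
width: -0.002
gripper_force: 0.0
```

```bash
python3 m.py
python3 - <<'E'
from fit import *
s=snap('scene','s5'); p=np.load('p.npy')
im=cv2.resize(s[150:290,220:390],None,fx=4.2,fy=4.2)[:,:,::-1].copy()
for q in([84,96,118],[-5,96,80],post(.62)):
    u,v=(proj('scene',W(p,[q]))[0]-(220,150))*4.2+1.6; cv2.circle(im,(int(u),int(v)),2,(0,255,0),-1)
cv2.imwrite('pics/v5.png',im)
E
```

```text
t 11.85 machine mm [-157.1   -5.1  229.2] yawerr 0.0007 [-3.1403e+00  2.0000e-04  6.6630e-01] Fm [ 0.6 -0.4  0.6] -0.0
```

View pics/v5.png

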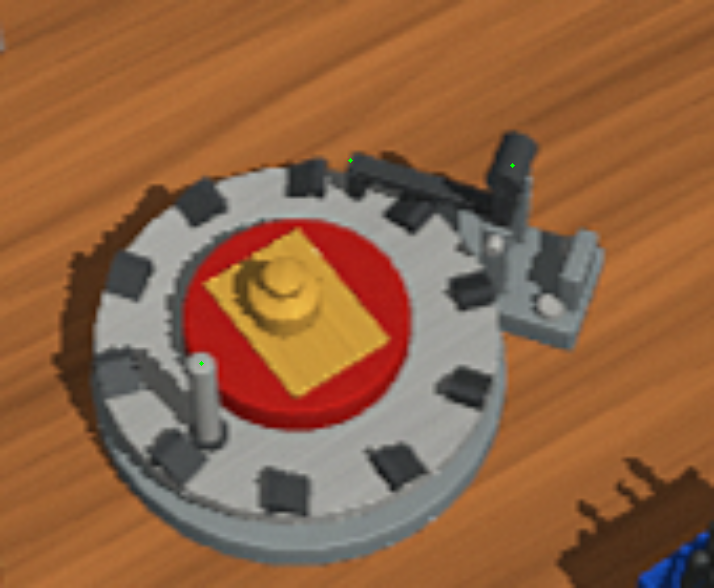

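The pawl is down: tab at crop (513,160), bar end at (355,165), post at 0.62 and the weight standing. I'll check it numerically against the initial home picture, then hand in.

Run:
```python
from h import *
a,b=[cv2.imread(f'pics/{n}.png',0).astype(np.float32) for n in('scene0','s5')]
for n,(x0,x1,y0,y1) in {'tab':(330,352,178,202),'barend':(298,325,183,200)}.items():
    print(n,cv2.phaseCorrelate(a[y0:y1,x0:x1].copy(),b[y0:y1,x0:x1].copy()),np.abs(a-b)[y0:y1,x0:x1].mean())
```

```text
tab ((0.09662505274591027, -0.00852699031003823), 0.9567087218165398) 3.0208333
barend ((0.5273133127975544, -0.01343541888149069), 1.0055743831175346) 3.6797385
```

```bash
python3 -c "
from bench import bot
print(bot.hand_in())"
```

```text
the job is handed in; nothing more can be done
None
```

I tipped the pawl right back, pushed the wheel one notch backward (to about 0.62 rad), and dropped the pawl home in the next notch; the weight is still standing, nothing was picked up, and I handed it in at about 12 s of the 59 s allowed.

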